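# Slide a flat slide carrier over the riser's edge and load it on the stand

### The arm

A 6-joint arm with a two-finger parallel gripper is mounted at the origin on a cart in front of the work surface, level with it; the furniture and walls round the work are solid. World frame = base frame: x ahead of the robot, y to its left, z up, the work surface at z = 0. Lengths are in m, angles in rad, forces in N, time in s.
With the tool pointing down it reaches from about 0.35 to 0.775 m from the base axis. Payload 7.3 kg.
Tool frame: the origin (TCP) lies on the mounting face of the last link; the fingertips stand 178 mm ahead of it and the grasp point (between the pads) lies 159 mm ahead of it (robot.tcp_to_tips is the distance from the TCP to the fingertips, in m); z points along the fingers, y is the direction in which the jaws open and shut (so a half turn about z gives the same grasp; the last joint's range is limited). The gripper opens to 92 mm and grips with 3 to 60 N. Pads are 19 mm wide; open, the fingers measure 130 mm over their backs; the gripper's body (75 mm by 190 mm) begins 47 mm behind the grasp point.
Start: joints at [1.013, 0.342, 1.524, -0, 1.275, -0.146], TCP at [0.21, 0.481, 0.405] pointing down, gripper open.
Joint ranges: [-2.53, 2.53], [-0.77, 2.02], [0.04, 2.7], [-1, 4.14], [0.28, 2.66], [-3.11, 3.11]. Speed limits (rad/s): [2.57, 2.57, 3.14, 3.14, 3.14, 3.14].

### API

Orientations are given as [roll, pitch, yaw] about the fixed x, y, z axes, in that order (R = Rz(yaw) Ry(pitch) Rx(roll)).
In Python, from cell import robot, viewer gives the robot as it stands.
- The arm moves only by the shell command python3 -m creep 'ROWS' [OPENING] [FORCE]. ROWS is JSON, a list that holds one entry, the list of rows, each a list of 6 numbers: the shift along the world's x, y, z in mm, then the turn, a rotation vector about the world's x, y, z in degrees. A call has 1 to 5 rows; each row shifts and turns the pose as measured when the row begins; what a row does not reach is not made up. A row lasts 1/12 s, in which the tool goes at most 41.7 mm and 7.16 degrees, less where a joint would pass 70% of its speed; a pose out of reach is approached as far as the arm can. A call with a gripper value outside its range is refused whole. OPENING is the closure, from -1 (fully open) to 1 (shut), set as the call begins (- or left out, the last holds). The fingers move at their own pace and stop on an object; FORCE is the grip in N (left out, the last holds). Time passes only in rows, so rows that do not move let the fingers close. It gives the time, the measured TCP pose, the force and the opening at its end, in the units of the state.
- robot.observe(): the state, without advancing time (a new reading comes with each control period).
- viewer.read_camera(name): name is "side" or "top"; returns the picture (400x640x3 uint8, blue, green, red); there is no depth.
- viewer.camera_model(name): a dict with "fx", "fy", "cx", "cy" (pixels), "pose" (4x4, takes a point from camera to world coordinates). Camera axes: x right, y up, looking along -z (the intrinsics and any distortion apply to the point x, -y, -z); pixel columns grow to the right and rows downward; lengths in m; the calibration is good to about 2 mm. A picture is of the moment at which its call begins. camera_model takes no time and is no camera call.
- robot.hand_in(): hands the job in, once; it reports no verdict.
The state is a dict: "time": time; "qpos": joint angles; "qvel": joint speeds; "joint_efforts": joint torques, N m; "tool_pos": TCP position; "tool_rot": TCP orientation; "contact_force": force on the tool from outside, world axes, zero at the start; "torque": the same for the moment, N m; "opening": finger opening in m.
Only numpy, scipy, OpenCV 4.12 (cv2) and the standard library are available. Lean on these libraries where they do the work, as an engineer would, in place of code of your own. Each camera call takes 0.05 s, during which the arm holds its last target. There are 200 camera calls.

### The job

Two thin metal slide carriers lie flat on the low riser; take the one with the single long window. It is too thin to pick up where it lies, so slide it over the riser's right-hand edge until about a third of its length sticks out, still lying flat, then grasp it by the overhanging end and lift it off. Lower it into the channel of the small loading stand and let go only once it is down in it: it must end lying flat between the two lips, about equally long on both sides; do not let it fall, and leave the other carrier and everything else where it is.

Things in the scene. Friction and masses are not known exactly. Their poses are not given: they have to be found in the camera images.
- window_carrier: The carrier to move: a flat aluminium plate 46 (its x) x 120 (its y, long way) x 4 mm, about 60 g, with one rectangular window 24 x 60 mm through its middle (long way along y); the ends beyond the window are solid, 30 mm each. Origin: centre of its underside. It starts flat on the riser, long way roughly along the riser's y, 8 to 57 mm short of the riser's right edge, in the near or the far lane (some 84 mm apart). On its long edges it can be gripped across its 46 mm width.
- window_carrier_centre (a point): The middle of that carrier (half-way through its 4 mm thickness, in the empty window); axes as the carrier's.
- round_carrier_centre (a point): Middle of the other carrier, to be left alone: the same plate, 46 x 120 x 4 mm, but with three round holes of 18 mm in a row. Axes as for the first. It lies in the other lane of the riser.
- round_carrier: The same other carrier; origin at the centre of its underside.
- riser_edge (a point): Middle of the top edge of the riser's right-hand side, 70 mm above the worktop. The riser is a fixed grey table with a flat, open deck 180 mm (x) by 220 mm (y), 10 mm thick, on dark upright panels; no rim. Axes: x along this edge, away from the robot; y from the edge inward over the deck (to the left, away from the drop); z up. The deck reaches from y = 0 to y = 0.22 and x = -0.09 to 0.09.
- stand_seat (a point): Centre of the floor of the loading stand's channel, 50 mm above the worktop. The stand is fixed: a square dark foot 70 x 70 x 10 mm, a round column, and a white channel on top. Axes: y along the channel, which is 46 mm long and open at both ends; x across it; z up. Two lips 8 mm high stand 52 mm apart, flared outward above to 13 mm over the floor, 68 mm across outside. A 120 mm carrier laid along y sticks out 37 mm at either end; nothing but the foot lies below these ends.
- petri_dish: Bystander, lidded clear dish, 89 mm across, 15 mm high, right of the stand; origin under its centre.
- timer: Bystander, white bench timer 58 x 62 x 18 mm, between riser and stand; origin under its centre.
- stain_bottle: Bystander, brown bottle with black cap, 48 mm across, 104 mm high, farther right; origin under its centre.
- slide_box: Bystander, small carton 58 x 80 x 30 mm, left of the riser; origin under its centre.
- oil_bottle: Bystander, brown bottle with black cap, 48 mm across, 104 mm high, left of the riser; origin under its centre.
- sample_pot: Bystander, white lidded pot, 45 mm across, 48 mm high, far right; origin under its centre.
Mind the look-alikes: they are no part of the job. Leave any turquoise look-alike of the window_carrier alone.

How it is judged:
On the way, in this order (a step that is already met when the one before it is completed fails the run):
1. the windowed carrier lies flat on the riser with 26 to 50 mm of its length over the right-hand edge (y of window_carrier_centre in the frame of riser_edge between 0.01 and 0.034 m and x of window_carrier_centre in the frame of riser_edge between -0.075 and 0.075 m and z of window_carrier_centre in the frame of riser_edge between -0.001 and 0.005 m and angle between window_carrier's own z axis and vertical below 0.06 rad and angle between the y axis of window_carrier and the y axis of riser_edge, either way round below 0.3 rad), for 0.2 s.
2. it is lifted clear of the riser, held by the end that overhung (height (world z) of window_carrier_centre above 0.092 m and contact force between the fingers and window_carrier above 0.5 N and y of the grasp point in the frame of window_carrier below -0.015 m), for 0.1 s.
3. it is lowered into the channel (within 6 mm of lying home) while still held (x of window_carrier_centre in the frame of stand_seat between -0.006 and 0.006 m and y of window_carrier_centre in the frame of stand_seat between -0.015 and 0.015 m and z of window_carrier_centre in the frame of stand_seat between -0.001 and 0.008 m and contact force between the fingers and window_carrier above 0.5 N), for 0.1 s.
At the end, for the whole second after the job is handed in: The windowed carrier lies at rest on the floor of the stand's channel between its lips, flat (within 0.05 rad), along the channel (within 0.15 rad), its middle within 15 mm of the channel's middle lengthwise (x of window_carrier_centre in the frame of stand_seat between -0.006 and 0.006 m and y of window_carrier_centre in the frame of stand_seat between -0.015 and 0.015 m and z of window_carrier_centre in the frame of stand_seat between -0.001 and 0.0045 m and angle between window_carrier's own z axis and vertical below 0.05 rad and angle between the y axis of window_carrier and the y axis of stand_seat, either way round below 0.15 rad and linear speed of window_carrier below 0.01 m/s and angular speed of window_carrier below 0.1 rad/s); the robot touches nothing.
It fails at once if the windowed carrier falls off or is laid on the worktop (height (world z) of window_carrier_centre below 0.04 m).
It fails at once if the other carrier is moved by more than 12 mm (distance of round_carrier from where it was at the start of the episode above 0.012 m).
It fails at once if a bystander is moved by more than 25 mm (distance of any of petri_dish, timer, stain_bottle, slide_box, oil_bottle, sample_pot from where it was at the start of the episode above 0.025 m).
It also fails if it takes over 51 s, if anything falls off the work surface, if the arm or the gripper's body presses on something with over 40 N, if the wrist force passes 120 N, or if a joint passes its speed limit or range.

## Working session

There is one attempt and no reset: what is moved stays moved. The work goes in short steps, Python scripts to look and compute and a shell command to move; the robot and the scene stay as the last step left them, time stands still between calls to the robot, and variables do not carry over. Pictures are saved under pics/ and viewed, about 8 in all and at most 12, crops included, and the job is handed in when it is done.

```bash
ls; mkdir -p pics
cat > h.py <<'E'
import numpy as np, cv2
from cell import robot, viewer
def snap(cam,name,crop=None,s=1):
    im=viewer.read_camera(cam)
    if crop: 
        a,b,c,d=crop; im=im[b:d,a:c]
    if s!=1: im=cv2.resize(im,None,fx=s,fy=s,interpolation=cv2.INTER_CUBIC)
    cv2.imwrite('pics/'+name+'.png',im)
def ray(cam,u,v):
    m=viewer.camera_model(cam);P=np.array(m['pose'])
    d=np.array([(u-m['cx'])/m['fx'],-(v-m['cy'])/m['fy'],-1.])
    return P[:3,3],P[:3,:3]@d
def px2w(cam,u,v,z):
    o,d=ray(cam,u,v); return o+d*(z-o[2])/d[2]
def w2px(cam,p):
    m=viewer.camera_model(cam);P=np.array(m['pose'])
    q=P[:3,:3].T@(np.array(p)-P[:3,3]); return np.array([m['cx']-m['fx']*q[0]/q[2],m['cy']+m['fy']*q[1]/q[2]])
E
python3 - <<'E'
from h import *
snap('top','t0');snap('side','s0')
for c in('top','side'):print(viewer.camera_model(c))
print(robot.observe())
E
```

```text
pics
{'fx': 441.177643986093, 'fy': 441.177643986093, 'cx': 316.1426578667371, 'cy': 199.11072731606197, 'pose': array([[-0.01124064,  0.99185689, -0.1268604 ,  0.27530863],
       [-0.99986963, -0.0126198 , -0.01007297,  0.07813631],
       [-0.01159189,  0.12673064,  0.99186943,  1.50212078],
       [ 0.        ,  0.        ,  0.        ,  1.        ]])}
{'fx': 496.4304550855615, 'fy': 496.4304550855615, 'cx': 328.1730414498113, 'cy': 197.0126283597125, 'pose': array([[-0.60098029,  0.31692075, -0.7337465 , -1.11621297],
       [-0.79884725, -0.26781036,  0.53862852,  1.25714915],
       [-0.02580236,  0.9098565 ,  0.41412002,  0.93673376],
       [ 0.        ,  0.        ,  0.        ,  1.        ]])}
{'time': 0.1, 'qpos': array([ 1.01303113e+00,  3.42641776e-01,  1.52487701e+00, -1.78878951e-05,
        1.27540653e+00, -1.45981805e-01]), 'qvel': array([ 0.00088641, -0.00103582, -0.00468835, -0.00106769, -0.00050556,
        0.00024775]), 'joint_efforts': array([ 2.17146473e-03, -4.32002234e+01, -2.44694853e+01,  7.20640831e-02,
        5.25735423e-02, -1.76529170e-06]), 'tool_pos': array([0.21004227, 0.48103157, 0.40413568]), 'tool_rot': array([-3.14027168e+00, -1.76930011e-04,  2.72981436e+00]), 'contact_force': array([-0.98873438, -1.0260986 , -0.0302825 ]), 'torque': array([-0.00734729,  0.01231829,  0.02183749]), 'opening': 0.09227013818909098}
```

View pics/t0.png

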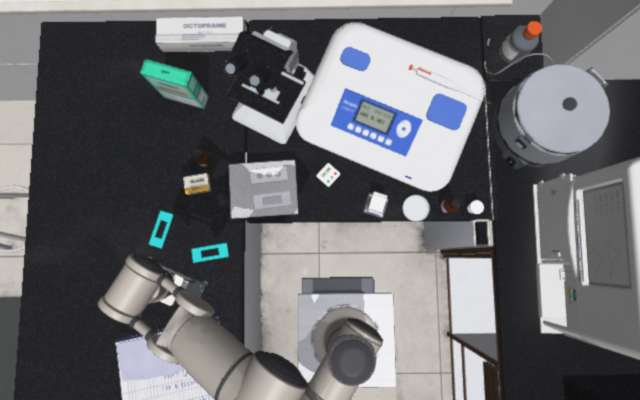

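View pics/s0.png

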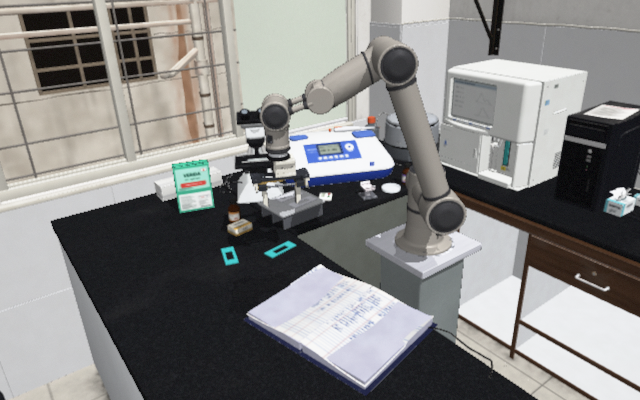

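The top view shows the riser at (229–298, 160–218). The windowed carrier is in the near lane at about (271,199), the round-hole one is in the far lane at about (269,172), and the stand is at about (376,203). The side view shows the arm hovering over the riser.

Run:
```python
from h import *
im=viewer.read_camera('top')
a=cv2.resize(im[150:225,222:302],None,fx=7,fy=7,interpolation=cv2.INTER_CUBIC)[:, :560]
b=cv2.resize(im[183:223,358:398],None,fx=6,fy=6,interpolation=cv2.INTER_CUBIC)
o=np.zeros((525,800,3),np.uint8);o[:525,:560]=a;o[:240,560:]=b
cv2.imwrite('pics/t1.png',o)
```

```text
(no output)
```

View pics/t1.png

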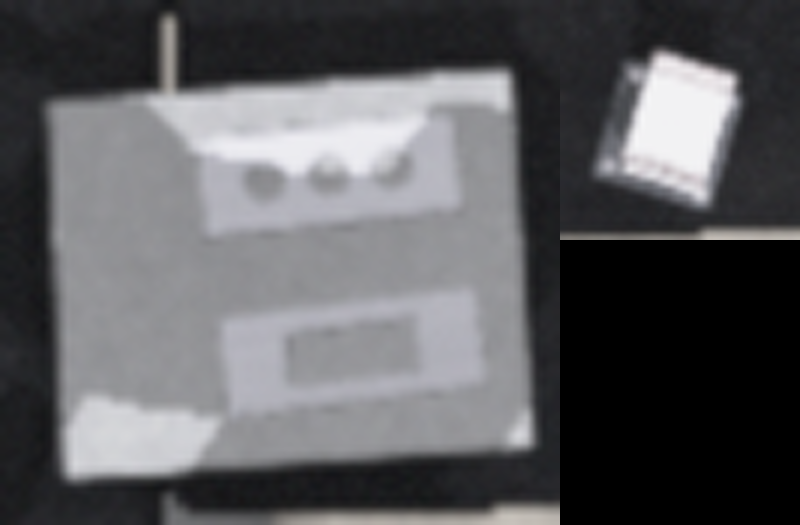

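The crop shows the window carrier's corners, the riser corners and the stand. The stand's lips are the pinkish lines, and its channel runs right and down in the image. Fitting poses now.

Run:
```python
from h import *
def f(pts,ox,oy,k,z,n):
    P=np.array([px2w('top',(u-ox+.5)/k-.5+(222 if ox==0 else 358),(v+.5)/k-.5+oy,z)[:2] for u,v in pts])
    e=[np.linalg.norm(P[i]-P[i-3]) for i in range(4)]
    c=P.mean(0); d=(P[0]+P[3]-P[1]-P[2]); print(n,'c',c.round(4),'edges',np.round(e,3),'yaw of +y axis',np.degrees(np.arctan2(-d[0],d[1])).round(1)); return P
P=f([(45,100),(512,70),(533,447),(65,480)],0,150,7,.07,'riser'); print('right edge mid',((P[1]+P[2])/2).round(4))
f([(222,322),(472,288),(485,378),(233,412)],0,150,7,.074,'win')
f([(202,152),(455,115),(462,203),(208,236)],0,150,7,.074,'round')
f([(657,50),(738,76),(710,205),(622,165)],560,183,6,.062,'stand')
```

```text
riser c [0.4957 0.2676] edges [0.222 0.179 0.219 0.181] yaw of +y axis 3.1
right edge mid [0.5018 0.1577]
win c [0.4583 0.2369] edges [0.118 0.043 0.118 0.043] yaw of +y axis 7.1
round c [0.5407 0.247 ] edges [0.12  0.042 0.12  0.04 ] yaw of +y axis 7.2
stand c [ 0.4433 -0.1097] edges [0.046 0.073 0.052 0.067] yaw of +y axis -22.3
```

```bash
R='x'; python3 -m creep '[[[24,-16.5,-7,0,0,-6],[24,-16.5,-7,0,0,-6],[24,-16.5,-7,0,0,-6],[24,-16.5,-7,0,0,-6],[24,-16.5,-7,0,0,-6]]]' 1 20
python3 -m creep '[[[24,-16.5,-7,0,0,-6],[24,-16.5,-7,0,0,-6],[24,-16.5,-7,0,0,-6],[24,-16.5,-7,0,0,-6],[24,-16.5,-7,0,0,-6]]]'
python3 -m creep '[[[0,0,0,0,0,0],[0,0,0,0,0,0]]]'
```

```text
time: 0.57
tool_pos: [0.3293, 0.3982, 0.3684]
tool_rot: [3.141, -0.002, 2.196]
contact_force: [0.2, 0.2, -1.0]
opening: 0.0628
time: 0.98
tool_pos: [0.4542, 0.3105, 0.3305]
tool_rot: [-3.14, -0.002, 1.646]
contact_force: [1.0, 1.3, -0.4]
opening: 0.0301
time: 1.15
tool_pos: [0.4582, 0.3067, 0.3281]
tool_rot: [-3.138, 0.001, 1.635]
contact_force: [-0.2, 0.2, 0.5]
opening: 0.0166
```

```bash
python3 -m creep '[[[-10,11,-25,0,0,3.3],[0,0,-25,0,0,0],[0,0,-18,0,0,0],[0,0,0,0,0,0]]]'
python3 -m creep '[[[0,0,0,0,0,0]]]'
python3 - <<'E'
from h import *
im=viewer.read_camera('top');b=viewer.read_camera('side')
o=np.zeros((525,800,3),np.uint8)
o[:,:480]=cv2.resize(im[150:220,232:296],(480,525),interpolation=cv2.INTER_CUBIC)
u=w2px('side',(.45,.29,.07)).astype(int);print(u)
o[:400,480:]=cv2.resize(b[u[1]-50:u[1]+50,u[0]-40:u[0]+40],(320,400),interpolation=cv2.INTER_CUBIC)
cv2.imwrite('pics/t2.png',o)
E
```

```text
time: 1.48
tool_pos: [0.4465, 0.3192, 0.2595]
tool_rot: [-3.141, -0.001, 1.7]
contact_force: [-0.4, -0.7, -0.6]
opening: 0.0005
time: 1.57
tool_pos: [0.4458, 0.3198, 0.2595]
tool_rot: [-3.14, -0.001, 1.702]
contact_force: [0.0, 0.9, 1.6]
opening: 0.0003
[292 205]
```

View pics/t2.png

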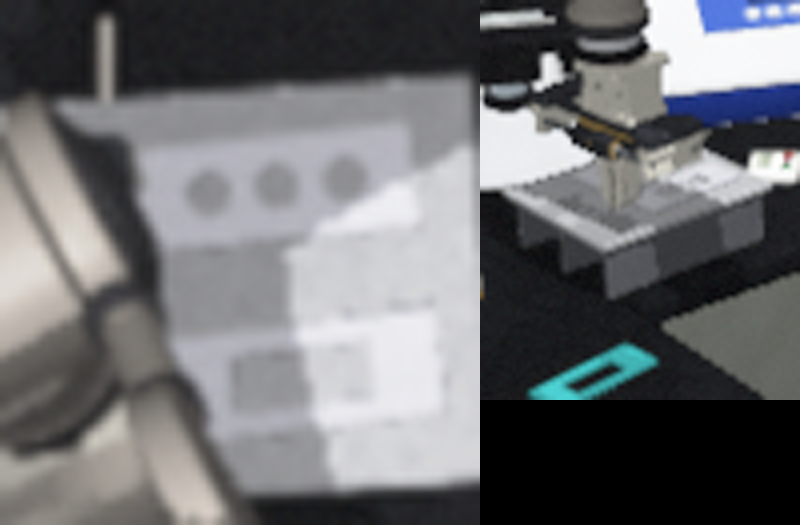

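The fingers stand just left of the windowed carrier's left end, just above the deck, and both carriers are still in place. I'll lower in small steps while watching the force.

```bash
python3 -m creep '[[[0,0,-6,0,0,0],[0,0,0,0,0,0]]]'
python3 -m creep '[[[0,0,-2,0,0,0],[0,0,0,0,0,0]]]'
python3 -m creep '[[[0,0,-1,0,0,0],[0,0,0,0,0,0]]]'
```

```text
time: 1.83
tool_pos: [0.4463, 0.3204, 0.2561]
tool_rot: [3.138, -0.003, 1.703]
contact_force: [-0.2, -0.8, 0.5]
opening: 0.0008
time: 2.0
tool_pos: [0.4467, 0.3206, 0.2554]
tool_rot: [3.136, -0.004, 1.703]
contact_force: [-0.2, 0.0, 0.4]
opening: 0.0005
time: 2.17
tool_pos: [0.4469, 0.3206, 0.255]
tool_rot: [3.134, -0.004, 1.703]
contact_force: [-0.2, -0.1, -0.9]
opening: 0.0007
```

```bash
python3 -m creep '[[[0,0,-3,0.4,0,0],[0,0,-2,0,0,0]]]'; python3 -c "
from h import *
s=robot.observe();print(s['qpos'].round(3),s['joint_efforts'].round(2),s['contact_force'],s['torque'])"
```

```text
time: 2.33
tool_pos: [0.4471, 0.3207, 0.2503]
tool_rot: [3.132, -0.012, 1.703]
contact_force: [-0.8, 0.0, -0.2]
opening: 0.0004
[0.481 0.552 1.656 0.01  0.92  0.343] [ 1.00e-02 -4.92e+01 -1.98e+01  1.70e-01 -5.00e-02 -5.00e-02] [-0.77463107  0.03258241 -0.23579123] [-0.09590512  0.05285435 -0.02340811]
```

```bash
python3 -m creep '[[[0,0,-2,0,0.5,0]]]';python3 -m creep '[[[0,0,-1,0,0.3,0]]]'; python3 -m creep '[[[0,0,0,0,0,0]]]'
```

```text
time: 2.42
tool_pos: [0.4472, 0.3206, 0.2482]
tool_rot: [3.14, -0.013, 1.703]
contact_force: [3.8, -1.0, 12.2]
opening: 0.0003
time: 2.5
tool_pos: [0.4479, 0.3206, 0.2482]
tool_rot: [-3.14, -0.014, 1.703]
contact_force: [0.8, -4.1, 15.6]
opening: 0.0004
time: 2.58
tool_pos: [0.4481, 0.3205, 0.2486]
tool_rot: [-3.14, -0.015, 1.703]
contact_force: [0.3, 0.2, -0.5]
opening: 0.0003
```

```bash
python3 -m creep '[[[0,0,1.5,0,0.8,0],[1,-8,0,0,0,0],[1,-8,0,0,0,0],[1,-8,0,0,0,0],[1,-8,0,0,0,0]]]'
python3 -m creep '[[[1,-8,0,0,0,0],[1,-8,0,0,0,0],[0.7,-6,0,0,0,0]]]'
```

```text
time: 3.0
tool_pos: [0.4521, 0.2869, 0.2495]
tool_rot: [-3.123, -0.017, 1.704]
contact_force: [0.0, 0.9, 1.2]
opening: 0.0001
time: 3.25
tool_pos: [0.4551, 0.2615, 0.2494]
tool_rot: [-3.123, -0.017, 1.703]
contact_force: [0.2, 0.2, 0.5]
opening: 0.0003
```

Run:
```python
from h import *
im=viewer.read_camera('top')
cv2.imwrite('pics/t3.png',cv2.resize(im[155:225,240:320],(640,560),interpolation=cv2.INTER_CUBIC))
```

```text
(no output)
```

View pics/t3.png

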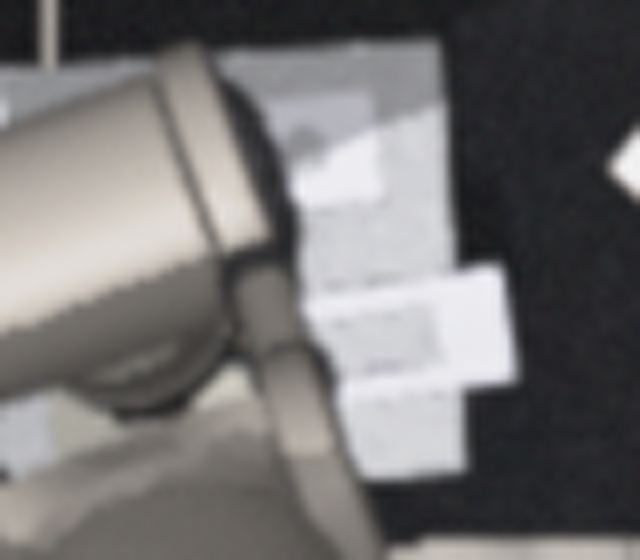

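The carrier's right end is at (500,263)–(518,380) and the riser edge is at about x=459, so it overhangs by roughly 20 mm and is still straight. I'll compute this and keep pushing.

```bash
python3 - <<'E'
from h import *
g=lambda u,v:px2w('top',(u+.5)/8-.5+240,(v+.5)/8-.5+155,.074)[:2]
a,b=g(500,263),g(518,380);e=g(442,40),g(467,470)
y=np.array([-.054,.9985]);o=np.array([.5016,.1578])
m=(a+b)/2;d=b-a
print(m,'end y in riser',(m-o)@y,[(q-o)@y for q in e],'yaw',np.degrees(np.arctan2(-d[1],-d[0])))
E
python3 -m creep '[[[0.9,-7,0,0,0,0],[0.9,-7,0,0,0,0],[0,0,0,0,0,0]]]'
```

```text
[0.47292607 0.13483356] end y in riser -0.02138359725758715 [np.float64(-0.0009911498391144318), np.float64(-0.0006006847689868033)] yaw 8.231511012325583
time: 3.55
tool_pos: [0.4572, 0.2446, 0.2493]
tool_rot: [-3.122, -0.017, 1.701]
contact_force: [0.9, 0.4, -1.3]
opening: 0.0007
```

```bash
python3 -m creep '[[[-1,10,0,0,0,0],[0,0,25,0,0,0],[0,0,30,-1,-1,0],[0,0,15,0,0,0]]]' 
python3 -m creep '[[[4,-30,0,0,0,0],[4,-30,0,0,0,0],[4,-30,0,0,0,0],[4,-30,0,0,0,0],[0,0,0,0,0,0]]]' -1 30
python3 -m creep '[[[0,0,0,0,0,0],[0,0,0,0,0,0]]]'
```

```text
time: 3.88
tool_pos: [0.455, 0.2557, 0.3173]
tool_rot: [-3.128, 0.006, 1.699]
contact_force: [0.2, 0.5, 0.4]
opening: 0.0009
time: 4.3
tool_pos: [0.4715, 0.1382, 0.3227]
tool_rot: [-3.139, 0.004, 1.709]
contact_force: [0.5, -0.1, 0.0]
opening: 0.0295
time: 4.47
tool_pos: [0.4717, 0.1385, 0.3229]
tool_rot: [-3.14, 0.003, 1.707]
contact_force: [0.7, 0.6, -1.3]
opening: 0.0426
```

```bash
python3 -m creep '[[[2,-9,-10,0,0,0],[0,0,0,0,0,0],[0,0,0,0,0,0],[0,0,0,0,0,0],[0,0,0,0,0,0]]]'
python3 - <<'E'
from h import *
im=viewer.read_camera('top');b=viewer.read_camera('side')
o=np.zeros((560,800,3),np.uint8)
o[:,:480]=cv2.resize(im[155:225,250:310],(480,560),interpolation=cv2.INTER_CUBIC)
u=w2px('side',(.47,.15,.09)).astype(int);print(u)
o[:400,480:]=cv2.resize(b[u[1]-40:u[1]+40,u[0]-32:u[0]+32],(320,400),interpolation=cv2.INTER_CUBIC)
cv2.imwrite('pics/t4.png',o)
E
```

```text
time: 4.88
tool_pos: [0.4734, 0.1347, 0.3131]
tool_rot: [-3.14, 0.002, 1.712]
contact_force: [0.4, 0.5, 0.2]
opening: 0.0762
[317 190]
```

View pics/t4.png

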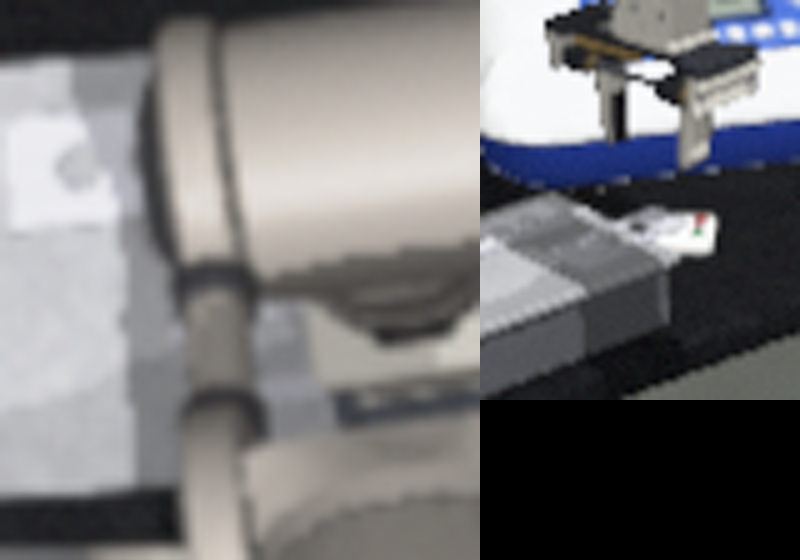

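The top view is blocked by the arm. The side view shows the open jaws above the overhang at about (680,160), with the carrier's overhanging end at about (650,225) in front of the timer. Going down.

```bash
python3 -m creep '[[[0,-4,-25,0,0,0],[0,-1,-20,0,0,0],[0,0,-15,0,0,0],[0,0,0,0,0,0]]]'
python3 - <<'E'
from h import *
b=viewer.read_camera('side')
u=w2px('side',(.47,.15,.08)).astype(int);print(u)
for n,p in dict(end=(.475,.118,.074),edge=(.493,.158,.07)).items(): print(n,(w2px('side',p)-u+np.array([48,36]))*8)
print(np.round(robot.observe()['tool_pos'],4))
cv2.imwrite('pics/t5.png',cv2.resize(b[u[1]-36:u[1]+36,u[0]-48:u[0]+48],(768,576),interpolation=cv2.INTER_CUBIC))
E
```

```text
time: 5.32
tool_pos: [0.4739, 0.1307, 0.2536]
tool_rot: [3.136, 0.002, 1.713]
contact_force: [-0.4, -0.3, -0.7]
opening: 0.092
[317 192]
end [428.77265834 282.78447737]
edge [349.14073174 298.75250998]
[0.4743 0.1308 0.2549]
```

View pics/t5.png

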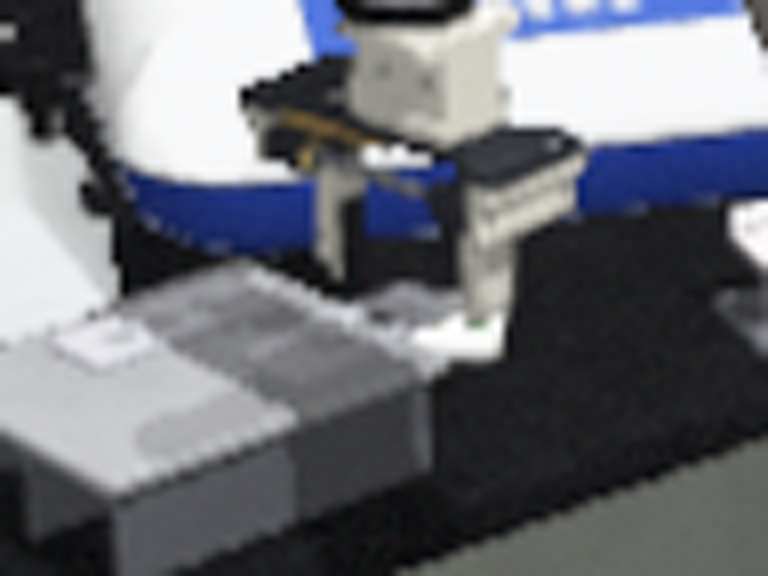

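The grey overhanging end at about (350–460, 285–320) sits between the two fingertips, (335,280) and (490,310), and matches the predicted end at (429,283). The white object behind it is the timer. I'll descend and grip.

```bash
python3 -m creep '[[[0,0,-12,0,0,0],[0,0,-10,0,0,0],[0,0,0,0,0,0]]]'
python3 -m creep '[[[0,0,0,0,0,0],[0,0,0,0,0,0],[0,0,0,0,0,0],[0,0,0,0,0,0],[0,0,0,0,0,0]]]' 1 35
python3 -m creep '[[[0,0,0,0,0,0],[0,0,0,0,0,0],[0,0,0,0,0,0],[0,0,0,0,0,0],[0,0,0,0,0,0]]]'
```

```text
time: 5.62
tool_pos: [0.4755, 0.1314, 0.235]
tool_rot: [3.13, 0.002, 1.714]
contact_force: [-0.8, 0.4, 0.0]
opening: 0.092
time: 6.03
tool_pos: [0.4765, 0.1317, 0.2379]
tool_rot: [3.125, 0.002, 1.714]
contact_force: [-0.8, -0.8, -0.4]
opening: 0.0628
time: 6.45
tool_pos: [0.4766, 0.1316, 0.2386]
tool_rot: [3.124, 0.002, 1.714]
contact_force: [0.4, 0.6, 0.2]
opening: 0.0449
```

```bash
python3 -m creep '[[[0,0,0,0,0,0],[0,0,0,0,0,0]]]'
python3 -m creep '[[[0,0,6,0,0,0],[0,0,12,0,0,0],[0,0,20,0,0,0],[0,0,20,0,0,0],[0,0,10,0,0,0]]]'
python3 -m creep '[[[0,0,0,0,0,0],[0,0,0,0,0,0]]]'
python3 - <<'E'
from h import *
im=viewer.read_camera('top');b=viewer.read_camera('side')
o=np.zeros((576,800,3),np.uint8)
o[:576,:400]=cv2.resize(im[155:227,255:305],(400,576),interpolation=cv2.INTER_CUBIC)
u=w2px('side',(.47,.15,.12)).astype(int)
o[:480,400:]=cv2.resize(b[u[1]-36:u[1]+36,u[0]-34:u[0]+26],(400,480),interpolation=cv2.INTER_CUBIC)
cv2.imwrite('pics/t6.png',o)
E
```

```text
time: 6.62
tool_pos: [0.4766, 0.1317, 0.2385]
tool_rot: [3.124, 0.002, 1.714]
contact_force: [0.3, 0.1, -0.7]
opening: 0.0455
time: 7.03
tool_pos: [0.4752, 0.1314, 0.3073]
tool_rot: [3.133, 0.002, 1.714]
contact_force: [0.2, 0.5, -0.2]
opening: 0.0454
time: 7.2
tool_pos: [0.4756, 0.1315, 0.3102]
tool_rot: [3.128, 0.002, 1.714]
contact_force: [-0.8, 0.0, -0.7]
opening: 0.0452
```

View pics/t6.png

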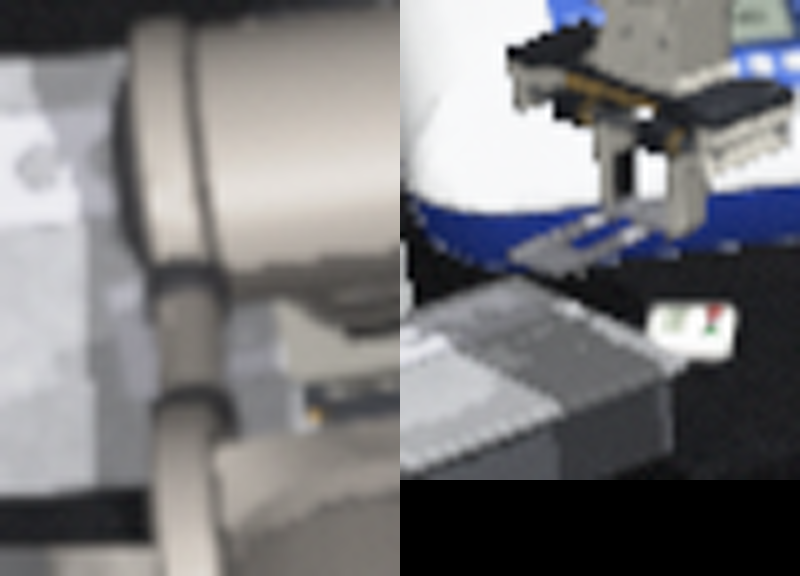

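The carrier is lifted clear and looks level, with its window visible at about (600,235) and the right end in the jaws. Next I'll refine the stand pose from both cameras.

Run:
```python
from h import *
im=viewer.read_camera('top');b=viewer.read_camera('side')
us=w2px('side',(.4433,-.1097,.05)).astype(int);ut=w2px('top',(.4433,-.1097,.05)).astype(int);print(us,ut)
o=np.zeros((400,800,3),np.uint8)
cr=lambda i,u:cv2.resize(i[u[1]-16:u[1]+16,u[0]-16:u[0]+16],(400,400),interpolation=cv2.INTER_CUBIC)
o[:,:400]=cr(im,ut);o[:,400:]=cr(b,us)
# overlay model as second row
o2=o.copy()
def model(c,cx,cy,yaw,u,off):
    t=np.radians(yaw);X=np.array([np.cos(t),np.sin(t)]);Y=np.array([-X[1],X[0]])
    for xs,z in((.026,.05),(.034,.063)):
      for s in(1,-1):
        q=[(w2px(c,[*(np.array([cx,cy])+s*xs*X+k*.023*Y),z])-u+16+.5)*12.5 for k in(1,-1)]
        cv2.line(o2,*[tuple(int(v) for v in p+np.array([off,0])) for p in q],(0,0,255) if z>.06 else (0,160,0),1)
model('top',.4433,-.1097,-22.3,ut,0);model('side',.4433,-.1097,-22.3,us,400)
cv2.imwrite('pics/st.png',np.vstack([o,o2])[:800]) ; cv2.imwrite('pics/st2.png',cv2.resize(np.vstack([o,o2]),(600,600),interpolation=cv2.INTER_AREA))
```

```text
[367 185] [377 203]
```

View pics/st2.png

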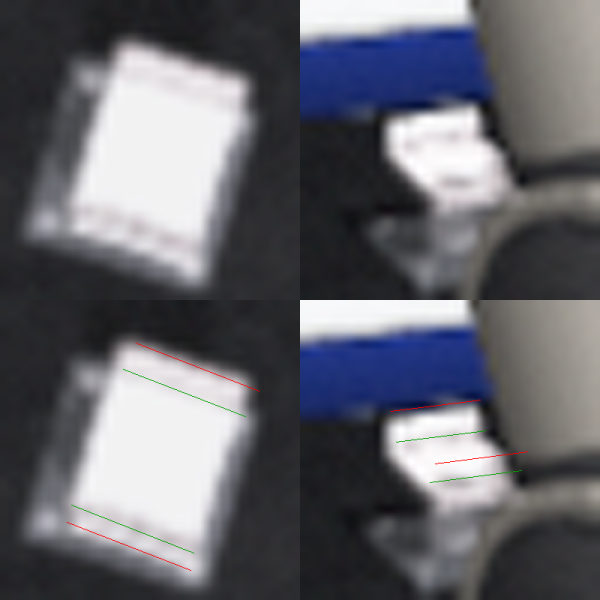

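The enlarged view shows the foot's corners clearly at (75,60), (25,240), (207,285) and (257,110). It also shows the channel's upper edge running (117,40)→(250,77). So the stand yaw is nearer -16°, and my first fit was too steep.

Run:
```python
from h import *
k=300/32
g=lambda u,v,z:px2w('top',u/k-.5+361,v/k-.5+187,z)[:2]
F=np.array([g(*p,.01) for p in((75,60),(25,240),(207,285),(257,110))])
c=F.mean(0);print('foot',c,[np.linalg.norm(F[i]-F[i-1]) for i in range(4)])
an=lambda a,b:np.degrees(np.arctan2(b[1]-a[1],b[0]-a[0]))
print('x axis yaws',an(F[1],F[0]),an(F[2],F[3]),'y',an(F[3],F[0])-90,an(F[2],F[1])-90)
W=g(117,40,.063),g(250,77,.063);print('top lip yaw',an(W[1],W[0])-90,'len',np.linalg.norm(W[0]-W[1]))
t=np.radians(-16.5);X=np.array([np.cos(t),np.sin(t)]);Y=np.array([-X[1],X[0]])
m=(W[0]+W[1])/2-c;print('lip rel foot centre x(34) y(0):',m@X,m@Y)
L=g(85,207,.058),g(195,245,.058);m=(L[0]+L[1])/2-c;print('lower pink yaw',an(L[1],L[0])-90,m@X,m@Y)
from scipy.spatial.transform import Rotation as R
s=robot.observe();T=R.from_euler('xyz',s['tool_rot']);print(s['tool_pos'],s['tool_rot'],'pad pt',s['tool_pos']+T.apply([0,0,.1665]))
```

```text
foot [ 0.44338634 -0.10834642] [np.float64(0.06826420500657769), np.float64(0.06846595689101323), np.float64(0.0674684751332847), np.float64(0.0665852319582501)]
x axis yaws -16.807716200334607 -17.529145351129973 y -16.320133787882313 -14.71228487851019
top lip yaw -16.527516314960337 len 0.04818675190048485
lip rel foot centre x(34) y(0): 0.03569207765135111 0.0007660693426246802
lower pink yaw -19.978532356265774 -0.02487360211884514 -0.0001944021589966215
[0.47540498 0.13147958 0.30886825] [3.13041617e+00 2.01263429e-03 1.71383228e+00] pad pt [0.47729459 0.13141318 0.14237898]
```

```bash
python3 -m creep '[[[-2,-12,0,0,0,-2],[-4,-24,0,0,0,-2],[-4,-24,0,0,0,-2],[-4,-24,0,0,0,-2],[-4,-24,0,0,0,-2]]]'
python3 -m creep '[[[-4,-24,0,0,0,-2],[-4,-24,0,0,0,-2],[-4,-24,0,0,0,-2],[-4,-24,0,0,0,-2],[-4,-24,0,0,0,-2]]]'
python3 -m creep '[[[-4,-22,0,0,0,-2],[-4,-20,0,0,0,-2],[-2,-10,0,0,0,-1],[0,0,0,0,0,0],[0,0,0,0,0,0]]]'
python3 - <<'E'
from h import *
from scipy.spatial.transform import Rotation as R
s=robot.observe();T=R.from_euler('xyz',s['tool_rot']);p=s['tool_pos']+T.apply([0,0,.1665]);print(s['tool_pos'],s['tool_rot'],'pad pt',p,'d',np.array([.4307,-.1527])-p[:2],'dyaw',73.4-np.degrees(s['tool_rot'][2]),s['opening'])
E
```

```text
time: 7.82
tool_pos: [0.4554, 0.0214, 0.3053]
tool_rot: [3.137, 0.001, 1.534]
contact_force: [0.3, -1.4, -0.6]
opening: 0.0451
time: 8.23
tool_pos: [0.4311, -0.1068, 0.3023]
tool_rot: [-3.14, 0.001, 1.342]
contact_force: [0.8, 0.4, -1.0]
opening: 0.045
time: 8.65
tool_pos: [0.4166, -0.1677, 0.2996]
tool_rot: [-3.134, 0.002, 1.234]
contact_force: [-0.0, -0.5, -0.6]
opening: 0.0451
[ 0.41663516 -0.16767949  0.2995753 ] [-3.13393449e+00  2.09732430e-03  1.23443007e+00] pad pt [ 0.41531629 -0.16758826  0.13308055] d [0.01538371 0.01488826] dyaw 2.6723670882509225 0.04507542902614566
```

```bash
python3 -m creep '[[[6,8,-6,-0.5,-1.4,2.7],[6,8,-15,0,0,0],[0,0,-15,0,0,0],[0,0,0,0,0,0]]]'
cat > st.py <<'E'
from h import *
from scipy.spatial.transform import Rotation as R
s=robot.observe();T=R.from_euler('xyz',s['tool_rot']);p=s['tool_pos']+T.apply([0,0,.1665])
d=np.array([.4307,-.1527])-p[:2];t=np.radians(-16.6)
print(s['tool_pos'].round(4),s['tool_rot'].round(4),'d mm',(d*1e3).round(1),'across',(1e3*d@[np.cos(t),np.sin(t)]).round(1),'dyaw',(73.4-np.degrees(s['tool_rot'][2])).round(2),'bottom',(s['tool_pos'][2]-.1685).round(4),s['opening'],s['contact_force'].round(1))
E
python3 st.py
```

```text
time: 8.98
tool_pos: [0.4283, -0.1496, 0.2622]
tool_rot: [3.123, 0.003, 1.283]
contact_force: [-0.8, -0.3, -1.7]
opening: 0.045
[ 0.4283 -0.1496  0.2622] [3.1227e+00 2.5000e-03 1.2834e+00] d mm [-0.5 -1.8] across 0.0 dyaw -0.13 bottom 0.0937 0.045032914491053684 [-0.8 -0.3 -1.7]
```

```bash
python3 -m creep '[[[0,0,-12,0,0,0],[0,0,0,0,0,0]]]'
python3 - <<'E'
from h import *
im=viewer.read_camera('top');b=viewer.read_camera('side')
exec(open('st.py').read().split('\n',1)[1])
R0=s['tool_rot'][2]-np.pi/2;X=np.array([np.cos(R0),np.sin(R0)]);Y=np.array([-X[1],X[0]]);c=p[:2]+.0466*Y;z=s['tool_pos'][2]-.1645
print('carrier',c,z)
o=[]
for cam,i in(('top',im),('side',b)):
    u=w2px(cam,(.444,-.108,.07)).astype(int);A=cv2.resize(i[u[1]-24:u[1]+24,u[0]-24:u[0]+24],(400,400),interpolation=cv2.INTER_CUBIC);k=400/48
    B=A.copy()
    q=np.array([(w2px(cam,[*(c+a*.023*X+e*.06*Y),z])-u+24.5)*k for a,e in((1,1),(1,-1),(-1,-1),(-1,1))]).astype(np.int32)
    cv2.polylines(B,[q],True,(0,0,255),1);o.append(np.vstack([A,B]))
cv2.imwrite('pics/pre.png',cv2.resize(np.hstack(o),(600,600)))
E
```

```text
time: 9.15
tool_pos: [0.4283, -0.1481, 0.2499]
tool_rot: [3.125, 0.002, 1.286]
contact_force: [-1.6, 0.4, -1.0]
opening: 0.0453
[ 0.429  -0.1487  0.2516] [3.1209e+00 2.7000e-03 1.2853e+00] d mm [-1.5 -2.6] across -0.7 dyaw -0.24 bottom 0.0831 0.04531351242000014 [-0.4 -1.5 -0.8]
carrier [ 0.44531792 -0.10533789] 0.08709927551350713
```

View pics/pre.png

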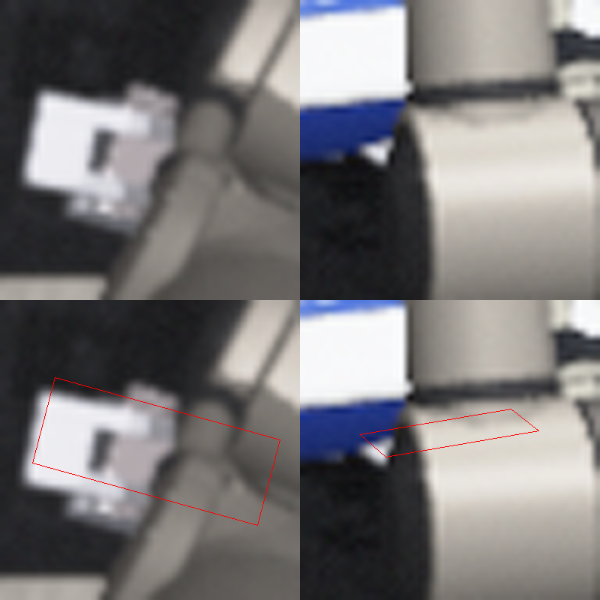

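The carrier's left end shows at (40,92)–(22,185), against the predicted (55,78)–(33,163). That is a few mm and degrees off, so I'll measure it numerically from edge crossings.

```bash
cat > me.py <<'E'
from h import *
exec(open('st.py').read().split('\n',1)[1])
ims=np.mean([viewer.read_camera('top').mean(2) for _ in range(3)],0)
zt=s['tool_pos'][2]-.1645
u0=w2px('top',(.444,-.108,.07)).astype(int)
def cross(v,lo,thr=125):  # first rising crossing
    for i in range(len(v)-1):
        if v[i]<thr<=v[i+1]: return lo+i+(thr-v[i])/(v[i+1]-v[i])
    return np.nan
U0=int(u0[0]-24);V0=int(u0[1]-24)
L=[(cross(ims[r,U0-2:U0+14],U0-2),r) for r in range(V0+17,V0+29)]
Tp=[(c,cross(ims[V0+6:V0+24,c],V0+6)) for c in range(U0+8,U0+18)]
Bt=[(c,cross(ims[V0+40:V0+20:-1,c],0)) for c in range(U0+6,U0+11)]
Bt=[(c,V0+40-x) for c,x in Bt]
G=lambda A:np.array([px2w('top',a,b,zt)[:2] for a,b in A if np.isfinite(a+b)])
def ln(n,A):
    P=G(A);m=P.mean(0);d=np.linalg.svd(P-m)[2][0];d=d*np.sign(d[1] if abs(d[1])>abs(d[0]) else d[0])
    print(n,m.round(4),'ang',np.degrees(np.arctan2(d[1],d[0])).round(1),'res',np.abs((P-m)@[-d[1],d[0]]).max().round(4));return m,d
l=ln('left',L);t=ln('top',Tp);b=ln('bot',Bt)
def X(a,b): 
    k=np.linalg.solve(np.c_[a[1],-b[1]],b[0]-a[0]);return a[0]+k[0]*a[1]
c1,c2=X(l,t),X(l,b);print('corners',c1.round(4),c2.round(4),'width',np.linalg.norm(c1-c2).round(4))
E
python3 me.py
```

```text
[ 0.429  -0.1487  0.2516] [3.1209e+00 2.7000e-03 1.2853e+00] d mm [-1.5 -2.6] across -0.7 dyaw -0.24 bottom 0.0831 0.04531351242000014 [-0.4 -1.5 -0.8]
left [ 0.4501 -0.0412] ang -11.5 res 0.0012
top [ 0.4757 -0.0674] ang 78.3 res 0.0004
bot [ 0.428  -0.0517] ang 76.4 res 0.0002
corners [ 0.4799 -0.0473] [ 0.4315 -0.0374] width 0.0494
```

```bash
python3 -m creep '[[[-2,-6,-2,0,0,-3.2],[0,0,0,0,0,0],[0,0,0,0,0,0]]]'; python3 me.py
```

```text
time: 9.65
tool_pos: [0.4275, -0.1554, 0.252]
tool_rot: [3.116, 0.004, 1.228]
contact_force: [-0.9, -0.5, -1.0]
opening: 0.0452
[ 0.4275 -0.1554  0.252 ] [3.1159 0.0037 1.2282] d mm [-0.6  4.7] across -1.9 dyaw 3.03 bottom 0.0835 0.04515854503385288 [-0.9 -0.5 -1. ]
left [ 0.4499 -0.0499] ang 0.2 res 0.0108
top [ 0.4791 -0.0675] ang 99.8 res 0.0094
bot [ 0.434  -0.0535] ang 71.6 res 0.0002
corners [ 0.4761 -0.0498] [ 0.4352 -0.05  ] width 0.0409
```

```bash
sed -i 's/^def ln.*/def ln(n,A):\n    A=[q for q in A if np.isfinite(sum(q))]; print(n,np.round(A,1).tolist())/' me.py; sed -i 's/P=G(A);m=P.mean(0);d=np.linalg.svd(P-m)\[2\]\[0\]/P=G(A);f=cv2.fitLine((P*1e3).astype(np.float32),cv2.DIST_WELSCH,2,.01,.001).ravel();m=f[2:]\/1e3;d=f[:2]/' me.py; python3 me.py
```

```text
[ 0.4275 -0.1552  0.2517] [3.1163 0.0036 1.2282] d mm [-0.6  4.5] across -1.8 dyaw 3.03 bottom 0.0832 0.04491525706351642 [ 0.1 -0.7  0.3]
left [[361.1, 195.0], [360.6, 196.0], [360.4, 197.0], [360.3, 198.0], [360.0, 199.0], [359.6, 200.0], [359.4, 201.0], [359.2, 202.0], [358.9, 203.0], [359.0, 204.0], [360.1, 205.0], [363.5, 206.0]]
left [ 0.4543 -0.049 ] ang -13.9 res 0.016
top [[361.0, 195.1], [362.0, 191.5], [363.0, 190.5], [364.0, 190.4], [365.0, 190.6], [366.0, 190.9], [367.0, 191.2], [368.0, 191.4], [369.0, 191.6], [370.0, 191.9]]
top [ 0.4799 -0.0713] ang 81.1 res 0.0153
bot [[359.0, 203.8], [360.0, 204.9], [361.0, 205.4], [362.0, 205.6], [363.0, 205.8]]
bot [ 0.4348 -0.0522] ang 63.1 res 0.0011
corners [ 0.4824 -0.056 ] [ 0.4384 -0.0451] width 0.0453
```

```bash
python3 -c "
from h import *
m=px2w('top',360.3,197.4,.087)[:2];Y=np.array([.25,.968])
print(m,m-.0615*Y)
im=viewer.read_camera('top')
u=w2px('top',(.444,-.108,.07)).astype(int)
k=14
A=cv2.resize(im[u[1]-20:u[1]+20,u[0]-24:u[0]+14],None,fx=k,fy=k,interpolation=cv2.INTER_CUBIC)
t=np.radians(-16.6);X=np.array([np.cos(t),np.sin(t)]);Yy=np.array([-X[1],X[0]])
for xs in(.034,-.034):
  q=[tuple(int(v) for v in (w2px('top',[*(np.array([.444,-.108])+xs*X+e*.023*Yy),.063])-u+np.array([24.5,20.5]))*k) for e in(1,-1)]
  cv2.line(A,*q,(0,0,255),1)
cv2.imwrite('pics/p2.png',A)"
```

```text
[ 0.46006053 -0.05025707] [ 0.44468553 -0.10978907]
```

View pics/p2.png

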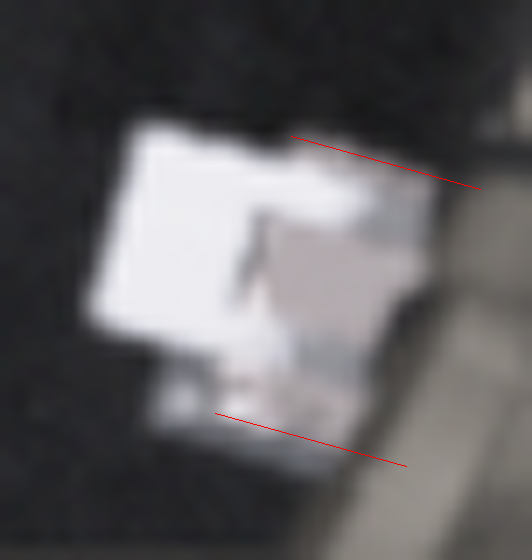

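The lip overlay agrees with the stand. The carrier at (155,125)–(90,320) sits between the lips to within 1–2 mm, with yaw about -14.5° against -16.6°. I'll trim slightly and lower.

```bash
python3 -m creep '[[[-2,0,-8,0,0,-1.5],[0,0,-8,0,0,0],[0,0,-5,0,0,0]]]'; python3 st.py
python3 -m creep '[[[0,0,-4,0,0,0]]]'; python3 st.py
```

```text
time: 10.25
tool_pos: [0.4255, -0.1551, 0.2297]
tool_rot: [3.114, 0.004, 1.2]
contact_force: [1.0, 0.0, -1.4]
opening: 0.0453
[ 0.4255 -0.1551  0.2297] [3.1142 0.0039 1.1995] d mm [1.1 4.7] across -0.2 dyaw 4.67 bottom 0.0612 0.045311596114652845 [ 1.   0.  -1.4]
time: 10.33
tool_pos: [0.4253, -0.155, 0.2246]
tool_rot: [3.115, 0.004, 1.199]
contact_force: [-0.5, 0.0, -0.5]
opening: 0.0454
[ 0.4253 -0.155   0.2246] [3.1154 0.0037 1.1995] d mm [1.5 4.5] across 0.2 dyaw 4.68 bottom 0.0561 0.04542580718467339 [-0.5  0.  -0.5]
```

```bash
for i in 1; do python3 -m creep '[[[0,0,-2.5,0,0,0]]]'; python3 -m creep '[[[0,0,-1.5,0,0,0]]]';python3 -m creep '[[[0,0,-1.5,0,0,0]]]'; done
```

```text
time: 10.42
tool_pos: [0.4251, -0.1549, 0.2211]
tool_rot: [3.117, 0.004, 1.2]
contact_force: [-0.5, -0.4, -2.0]
opening: 0.0447
time: 10.5
tool_pos: [0.425, -0.1548, 0.2189]
tool_rot: [3.118, 0.003, 1.199]
contact_force: [1.0, -0.0, -0.5]
opening: 0.0451
time: 10.58
tool_pos: [0.4251, -0.1549, 0.2171]
tool_rot: [3.118, 0.003, 1.2]
contact_force: [-1.1, -0.2, 5.4]
opening: 0.0448
```

```bash
python3 -m creep '[[[0,0,-0.5,0,0,0],[0,0,-0.5,0,0,0],[0,0,-0.5,0,0,0]]]'; python3 me.py
```

```text
time: 10.83
tool_pos: [0.4251, -0.1549, 0.2165]
tool_rot: [3.118, 0.003, 1.2]
contact_force: [-2.0, 0.8, 7.3]
opening: 0.0453
[ 0.4251 -0.1549  0.2165] [3.1182 0.0033 1.1999] d mm [2.2 4.2] across 0.9 dyaw 4.65 bottom 0.048 0.045337218389764664 [-2.   0.8  7.3]
left [[361.0, 195.0], [360.6, 196.0], [360.4, 197.0], [360.0, 198.0], [359.6, 199.0], [359.4, 200.0], [359.1, 201.0], [358.7, 202.0], [358.5, 203.0], [358.4, 204.0], [358.5, 205.0], [359.7, 206.0]]
left [ 0.4567 -0.0507] ang -17.1 res 0.0061
top [[361.0, 195.1], [362.0, 192.2], [363.0, 191.6], [364.0, 191.6], [365.0, 191.9], [366.0, 192.4], [367.0, 192.5], [368.0, 192.8], [369.0, 193.1], [370.0, 193.4]]
top [ 0.481  -0.0742] ang 74.9 res 0.0131
bot [[359.0, 205.5], [360.0, 206.2], [361.0, 206.6], [362.0, 206.8], [363.0, 207.2]]
bot [ 0.4344 -0.0551] ang 67.3 res 0.0005
corners [ 0.485  -0.0594] [ 0.4385 -0.0451] width 0.0486
```

The carrier is on the floor: 7 N contact, yaw about -17°, and its centre about 3 mm from the channel's middle lengthwise. Releasing.

```bash
python3 -m creep '[[[0,0,0.5,0,0,0],[0,0,0,0,0,0],[0,0,0,0,0,0]]]' -0.3
python3 -m creep '[[[0,0,0,0,0,0],[0,0,0,0,0,0],[0,0,0,0,0,0]]]'
python3 -m creep '[[[0,0,15,0,0,0],[0,0,30,0,0,0],[0,0,35,0,0,0],[0,0,35,0,0,0]]]'
python3 -m creep '[[[-10,-35,10,0,0,0],[-10,-35,10,0,0,0],[-10,-35,10,0,0,0],[-10,-35,10,0,0,0],[0,0,0,0,0,0]]]'
python3 - <<'E'
from h import *
snap('side','_');a=cv2.imread('pics/_.png');im=viewer.read_camera('top')
us=w2px('side',(.444,-.108,.05)).astype(int);ut=w2px('top',(.444,-.108,.05)).astype(int)
cr=lambda i,u:cv2.resize(i[u[1]-25:u[1]+25,u[0]-25:u[0]+25],(400,400),interpolation=cv2.INTER_CUBIC)
o=np.zeros((560,800,3),np.uint8);o[:400,:400]=cr(im,ut);o[:400,400:]=cr(a,us)
o[400:,:560]=cv2.resize(im[150:220,180:425],(560,160))
cv2.imwrite('pics/fin.png',o)
E
```

```text
time: 11.23
tool_pos: [0.4253, -0.155, 0.2178]
tool_rot: [3.116, 0.004, 1.2]
contact_force: [0.4, -0.3, -0.7]
opening: 0.0584
time: 11.48
tool_pos: [0.4254, -0.155, 0.2177]
tool_rot: [3.116, 0.004, 1.2]
contact_force: [0.0, 0.3, -0.2]
opening: 0.0595
time: 11.82
tool_pos: [0.423, -0.1538, 0.3294]
tool_rot: [3.134, 0.001, 1.2]
contact_force: [0.8, 0.6, 0.1]
opening: 0.0594
time: 12.23
tool_pos: [0.3825, -0.2973, 0.38]
tool_rot: [3.118, 0.006, 1.208]
contact_force: [0.9, -0.4, 0.0]
opening: 0.0596
```

View pics/fin.png

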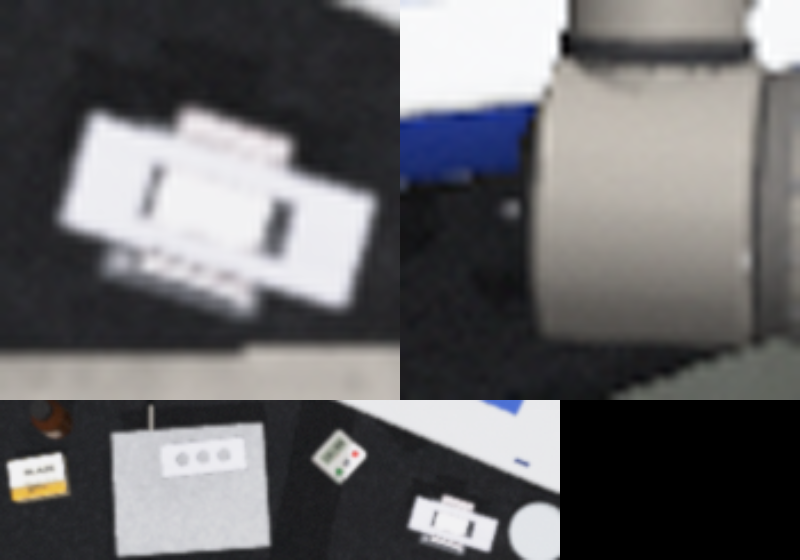

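The carrier lies in the channel between both lips. The dark gaps at (152,190) and (277,228) put it about 2–3 mm off-centre lengthwise. The other carrier and the bystanders in view look undisturbed, and the gripper is clear.

```bash
python3 -c "
from h import *
print(robot.observe()['qvel'].round(3),robot.hand_in())"
```

```text
the job is handed in; nothing more can be done
[ 0.047 -0.001  0.041  0.006  0.     0.013] None
```

The windowed carrier is in the stand's channel and the job is handed in, at about 12 s on the robot's clock. No verdict was reported.

- **What I did:** I pushed the carrier with the closed fingers until about 37 mm stuck out over the riser's right edge. I then gripped that end, lifted it and carried it over. I lowered it until it touched the channel floor (about 7 N, at the expected height), held it there briefly, then let go and backed off.
- **Final picture:** From above, the carrier lies between both lips, along the channel to within a degree or two and about 2–3 mm off-centre lengthwise. The round-hole carrier, timer, slide box, dish and oil bottle look undisturbed; the stain bottle and sample pot were outside that crop.
- **Checks that disagreed:**
  - My first fit of the stand's angle was about 6° too steep, so I remeasured it from the foot.
  - Before lowering, the camera showed the held carrier about 4° off the angle the tool pose implied. I corrected to the camera.
- **Not checked:** The arm hid the stand from the side camera at the end, so flatness rests on the floor contact and the top view. The 37 mm overhang is worked out from a picture taken before the last push (about 21 mm then) plus the tool's travel. It was not measured again after that push.

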